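# Unhook the adapter nest and poke its adapter up on the arbor post

## Task

A white centre adapter is sunk too deep in the recess of the bail-handled aluminium nest that hangs on the hand press's twin hook. Push the nest back so that its bar presses the hook's sprung keeper open, lift it off the hook, and lower it upright over the arbor pin of the round post, all the way down onto the post's base before you let go, so that the pin pokes the adapter up out of its recess. The adapter must stay standing in the nest, and everything else on the bench must stay where it is.

Things in the scene. Friction and masses are not known exactly. Their poses are not given: they have to be found in the camera images.
- press: Green hand press, fixed, 348 mm high. Origin: on the bench directly below the hook seat; z up; the hook side faces its own -x. Base plate 15 mm thick, x -50 to 150, y -180 to 60 mm. Column x 95 to 140, y -30 to 30 mm. Ram and anvil off to the side at x 110, y -130 mm. Its gear housing overhangs the hook from behind (see housing_edge).
- housing_edge (a point): Lower front edge, middle, of the press's gear housing: 35 mm behind the hook seat (+x of the press) and 272 mm above the bench; the housing is 75 mm wide along y and goes on back and up. A gripper pointing straight down would hit it while the nest is pushed back; tilted 30 to 45 degrees, leaning to the press's -x side (fingers pointing down and to +x), it fits.
- hook_seat (a point): Seat of the nest's bar centre, 145 mm above the bench. The hook is two 8 mm plates at the press's y -22 and +22 mm: floor 6 mm below here; upturned tip at x -18 to -7 mm; its barb, z +10 to +16 mm, reaches back over the bar to x +1 mm. Raise the bar 2 mm off the floor, push it back (+x) 12 to 18 mm, then it can rise 26 to 42 mm (34 is good) to pass over the barb and come forward (-x).
- keeper (a joint): Sprung keeper: brass flap 30 mm wide, 40 mm high between the hook plates, pivoted 30 mm below the bar's centre. 0 = shut (upright, 1 mm behind the bar); grows (rad) as the bar pushes it to +x, at most 0.8; 15 mm of push is about 0.45 rad. It takes 1.5 N at first, 3 N at 15 mm, and springs shut by itself.
- keeper_top (a point): Middle of the keeper's upper edge (it moves with the keeper).
- nest: Aluminium nest, loose, 0.36 to 0.59 kg, hanging upright: round cup 84 mm across, 36 mm high; recess 62 mm wide, 26 mm deep; 34 mm access hole through the middle of its 10 mm floor. Rigid bail: uprights at y -37 and +37 mm, 12 mm bar along y at height 115 mm, on it a stem and dark grip tab. Origin: centre of the underside, 30 mm above the bench; axes parallel to the press's.
- nest_bar (a point): Centre of the nest's cross bar, 115 mm above the nest's underside.
- nest_grip (a point): Where to grip the nest: middle of its grip tab, 165 mm above the nest's underside. The tab is 16 mm thick along the nest's y (grip across this), 30 mm wide along x, and spans heights 141 to 185 mm; the stem below it is 12 mm square.
- adapter: White nylon centre adapter, loose disc 59 mm across, 22 mm thick, 60 g, on the floor of the nest's recess, its top 4 mm below the rim. Origin: centre of its underside (10 mm above the nest's underside when sunk, 26 mm when fully poked up); it shows how the held nest stands. Its spindle hole is far smaller than the pin. Three like it lie on the bench and are not needed.
- post: Arbor post, fixed: a dark round base 100 mm across and 20 mm high with an upright steel pin at its centre. Origin: centre of the base's underside, on the bench; z up. The pin is 28 mm thick and stands 26 mm above the base's top, its last 8 mm tapering to 18 mm. When the nest sits on the base its underside is 20 mm above the bench.
- post_tip (a point): Top of the arbor pin, 46 mm above the bench.
- spare0: Bystander: spare white adapter lying on the bench, 59 mm across, 22 mm high; origin at the centre of its underside.
- spare1: Bystander: spare white adapter lying on the bench, 59 mm across, 22 mm high; origin at the centre of its underside.
- spare2: Bystander: spare white adapter lying on the bench, 59 mm across, 22 mm high; origin at the centre of its underside.
- roller: Bystander: black rubber roll-weight standing on end, 56 mm across, 150 mm high; origin at the centre of its underside.
- jar: Bystander: jar, 60 mm across, 80 mm high; origin at the centre of its underside.
- brush: Bystander: brush lying on the bench.
- driver: Bystander: screwdriver lying on the bench.
Mind the look-alikes: they are no part of the job. Leave any black look-alike of the adapter alone.

How it is judged:
By the outcome, as a careful person would: the job done as asked, in the order asked, and still so for the second after the job is handed in, with the robot touching nothing.
It also fails if it takes over 54 s, if anything falls off the work surface, if the arm or the gripper's body presses on something with over 40 N, if the wrist force passes 120 N, or if a joint passes its speed limit or range.

## Robot

A 6-joint arm with a two-finger parallel gripper is mounted at the origin on the work surface. World frame = base frame: x ahead of the robot, y to its left, z up, the work surface at z = 0. Lengths are in m, angles in rad, forces in N, time in s.
With the tool pointing down it reaches from about 0.275 to 1 m from the base axis. Payload 8.4 kg.
Tool frame: the origin (TCP) lies on the centre line of the jaws, within the pads' length; the fingertips stand 8 mm ahead of it and the grasp point (between the pads) lies 11 mm behind it; z points along the fingers, y is the direction in which the jaws open and shut (so a half turn about z gives the same grasp; the last joint's range is limited). The gripper opens to 85 mm and grips with 20 to 120 N. Pads are 22 mm wide; open, the fingers measure 114 mm over their backs; the gripper's body (76 mm by 85 mm) begins 54 mm behind the grasp point. The pads swing forward as they close: fully open they stand 13 mm farther back than shut.
Start: joints at [-1.144, 0.353, 1.633, -0, 1.155, -0.002], TCP at [0.26, -0.568, 0.239] pointing down, gripper open.
Joint ranges: [-2.63, 2.63], [-0.92, 2.1], [0.06, 2.66], [-1.3, 4.44], [0, 2.69], [-3.02, 3.02]. Speed limits (rad/s): [2.22, 2.22, 2.79, 3.14, 3.14, 3.14].

## Interface

Orientations are given as a unit quaternion [w, x, y, z].
In Python, from plant import * gives the robot as it stands.
- The arm moves only by the shell command python3 -m inch 'ROWS' [FORCE]. ROWS is JSON, a list that holds one entry, the list of rows, each a list of 7 numbers: the opening, from -1 (shut) to 1 (fully open), so that 0 is half open, then the shift along the tool's x, y, z in mm, then the turn, a rotation vector about the tool's x, y, z in degrees. In form: [[[grip, tx, ty, tz, rx, ry, rz], ...]]. A call has 1 to 8 rows; each row is the pose to reach, as a shift and turn from the pose commanded when the call began, along the tool's axes at that moment; what a row does not reach only later rows make up. A row lasts 1/12 s, in which the tool goes at most 41.7 mm and 7.16 degrees, less where a joint would pass 70% of its speed; a pose out of reach is approached as far as the arm can. A call with a gripper value outside its range is refused whole. The fingers move at their own pace and stop on an object; FORCE is the grip in N (left out, the last holds). Time passes only in rows, so rows that repeat a pose let the fingers close. It gives the time, the measured TCP pose, the force and the opening at its end, in the units of the state.
- get_obs(): the state, without advancing time (a new reading comes with each control period).
- snapshot(name): name is "scene" or "top"; returns a dict with "img" (480x640x3 uint8, red, green, blue), "depth" (480x640 float32, m along the optical axis (not along the pixel's ray), 0 where there is no reading), "vfov" (degrees; the focal length in pixels is half the picture's height over the tangent of half this angle, whatever the lens; pixels are square), "cx", "cy" (the principal point, pixels), "eye" and "attitude" of the camera in the world. Camera axes: x right, y up, looking along -z (the intrinsics and any distortion apply to the point x, -y, -z); pixel columns grow to the right and rows downward; lengths in m; the calibration is good to about 2 mm. A picture is of the moment at which its call begins.
- close_job(): hands the job in, once; it reports no verdict.
The state is a dict: "time": time; "qpos": joint angles; "joint_velocities": joint speeds; "joint_efforts": joint torques, N m; "tool_pos": TCP position; "ee_rot": TCP orientation; "ft_force": force on the tool from outside, world axes, zero at the start; "moment": the same for the moment, N m; "grip_width": finger opening in m.
Only numpy, scipy, OpenCV 4.12 (cv2) and the standard library are available. Lean on these libraries where they do the work, as an engineer would, in place of code of your own. Each camera call takes 0.05 s, during which the arm holds its last target.

## Working session

There is one attempt and no reset: what is moved stays moved. The work goes in short steps, Python scripts to look and compute and a shell command to move; the robot and the scene stay as the last step left them, time stands still between calls to the robot, and variables do not carry over. Pictures are saved under pics/ and viewed, and the job is handed in when it is done.

```bash
ls; mkdir -p pics; python3 - <<'E'
from plant import *
import cv2,numpy as np
print(get_obs())
for n in("scene","top"):
    s=snapshot(n); cv2.imwrite(f"pics/{n}0.png",s["img"][:,:,::-1]); np.savez(f"{n}0.npz",**s)
    print({k:v for k,v in s.items() if k not in("img","depth")})
E
```

```text
pics
{'time': 0.0, 'qpos': array([-1.14437299e+00,  3.53676004e-01,  1.63413022e+00, -2.03930150e-05,
        1.15517537e+00, -2.38947690e-03]), 'joint_velocities': array([ 7.80691520e-04,  1.81733812e-03,  2.03080449e-05, -1.68547246e-04,
       -1.29610178e-03, -1.94729889e-03]), 'joint_efforts': array([-4.02767517e-03, -6.05258131e+01, -3.42063332e+01, -3.42245412e-04,
        9.47844033e-03,  1.90017209e-05]), 'tool_pos': array([ 0.25968128, -0.56799713,  0.23854594]), 'ee_rot': array([-6.76954583e-04,  9.77101751e-01,  2.12771442e-01, -1.55254940e-04]), 'ft_force': array([ 0.34032827, -0.10646082,  0.23216775]), 'moment': array([ 0.03050521, -0.02660795,  0.01858444]), 'grip_width': 0.08535028495540088}
{'vfov': 47.427697973259406, 'cx': 323.4803331212649, 'cy': 242.09801508146825, 'eye': array([ 0.63835595, -0.47242396,  1.24622597]), 'attitude': array([0.96935044, 0.21436   , 0.02138477, 0.11811949])}
{'vfov': 44.506922646572335, 'cx': 313.6004297361681, 'cy': 232.26318829223206, 'eye': array([ 0.27247961, -0.01357961,  1.43039357]), 'attitude': array([-0.6961647 , -0.07664876,  0.06256075,  0.71103153])}
```

View pics/scene0.png

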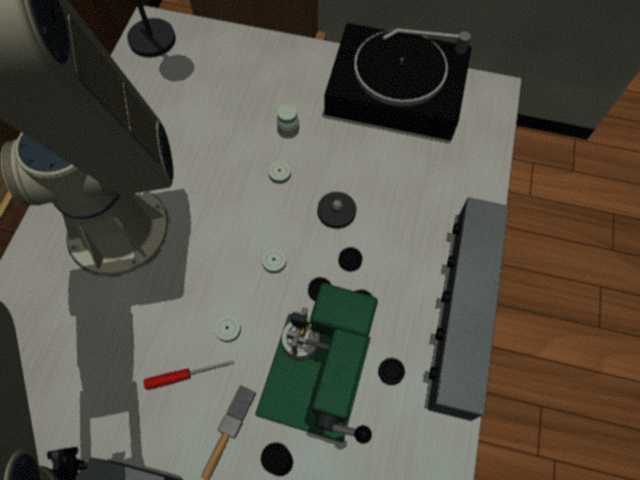

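View pics/top0.png

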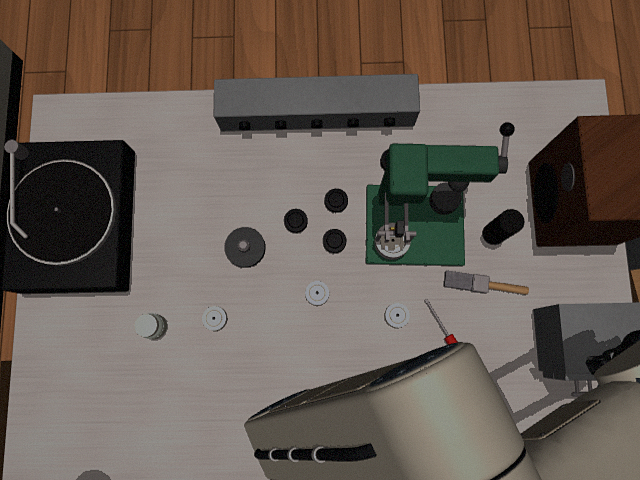

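The scene view shows the nest on the press at about (302,335) and the post at (337,209). In the top view the nest is at (393,240), the post at (245,247), the black look-alikes at (296,220), (336,201) and (334,241), and the white spares at (215,318), (317,293) and (397,316).

```bash
cat > h.py <<'E'
import numpy as np,cv2
from scipy.spatial.transform import Rotation as R
def load(n): return dict(np.load(n,allow_pickle=True))
def cam(s):
    f=240/np.tan(np.radians(float(s["vfov"]))/2); q=s["attitude"]
    return f,R.from_quat([q[1],q[2],q[3],q[0]])
def ray(s,u,v):
    f,r=cam(s); d=np.array([(u-s["cx"])/f,-(v-s["cy"])/f,-1.]); return np.array(s["eye"]),r.apply(d)
def plane(s,u,v,z):
    e,d=ray(s,u,v); return e+d*(z-e[2])/d[2]
def dep(s,u,v):
    e,d=ray(s,u,v); return e+d*float(s["depth"][int(round(v)),int(round(u))])
def proj(s,p):
    f,r=cam(s); c=r.inv().apply(np.asarray(p)-s["eye"]); return np.array([s["cx"]+f*c[0]/-c[2], s["cy"]-f*c[1]/-c[2]])
def tri(s1,p1,s2,p2):
    e1,d1=ray(s1,*p1);e2,d2=ray(s2,*p2);d1/=np.linalg.norm(d1);d2/=np.linalg.norm(d2)
    t=np.linalg.lstsq(np.stack([d1,-d2],1),e2-e1,rcond=None)[0];a=e1+t[0]*d1;b=e2+t[1]*d2
    return (a+b)/2,np.linalg.norm(a-b)
def cloud(s):
    f,r=cam(s);v,u=np.mgrid[:480,:640];d=s["depth"];c=np.stack([(u-s["cx"])/f,-(v-s["cy"])/f,-np.ones_like(d)],-1)*d[...,None]
    return r.apply(c.reshape(-1,3)).reshape(480,640,3)+s["eye"]
def crop(s,u0,v0,u1,v1,k,name):
    cv2.imwrite(name,cv2.resize(s["img"][v0:v1,u0:u1,::-1],None,fx=k,fy=k,interpolation=cv2.INTER_CUBIC))
E
python3 - <<'E'
from h import *
S=load("scene0.npz");T=load("top0.npz")
crop(S,250,280,390,400,5,"pics/c1.png");crop(T,355,130,475,270,4,"pics/c2.png")
for n,s in(("S",S),("T",T)):
    P=cloud(s);print(n,[np.round(P[v,u],3) for u,v in ([(100,300),(337,209),(280,172),(300,340),(345,310)] if n=="S" else [(150,400),(245,247),(317,293),(393,240),(410,170)])])
    g=cv2.cvtColor(s["img"],cv2.COLOR_RGB2HSV)
    m=((g[...,0]>65)&(g[...,0]<90)&(g[...,1]>120)).astype(np.uint8)
    print(np.round(P[(m>0)&(s["depth"]>0)][:,2].max(),3))
    # base plate top
    b=(m>0)&(abs(P[...,2]-.015)<.004); print(b.sum()); pts=P[b][:,:2].astype(np.float32); print("minrect base",cv2.minAreaRect(pts*1000))
# post base circle
for n,s in(("S",S),("T",T)):
    P=cloud(s); c=plane(s,*((337,209) if n=="S" else (245,247)),.02)
    b=(abs(P[...,2]-.02)<.006)&(np.linalg.norm(P[...,:2]-c[:2],axis=-1)<.07)
    pts=P[b][:,:2].astype(np.float32)*1000;print(n,"post",b.sum(),cv2.minEnclosingCircle(pts))
    b=(abs(P[...,2]-.046)<.004)&(np.linalg.norm(P[...,:2]-c[:2],axis=-1)<.05); print("tip",P[b].mean(0) if b.any() else None)
E
```

```text
S [array([ 0.029, -0.185, -0.003]), array([0.527, 0.172, 0.037]), array([0.355, 0.251, 0.022]), array([ 0.532, -0.198,  0.136]), array([ 0.613, -0.181,  0.347])]
0.866
3297
minrect base ((325.49603271484375, 155.16656494140625), (332.05145263671875, 1222.876220703125), 34.601444244384766)
T [array([ 0.163,  0.408, -0.004]), array([0.517, 0.177, 0.046]), array([0.406, 0.007, 0.02 ]), array([ 0.524, -0.177,  0.059]), array([ 0.605, -0.18 ,  0.351])]
0.882
1284
minrect base ((575.9365234375, -111.38371276855469), (489.61431884765625, 198.3271942138672), 87.40099334716797)
S post 957 ((522.8508911132812, 181.20867919921875), 50.92618942260742)
tip [0.52382537 0.18117976 0.04517936]
T post 1109 ((522.9723510742188, 182.12051391601562), 50.68041229248047)
tip [0.52264024 0.18270619 0.04560894]
```

View pics/c1.png

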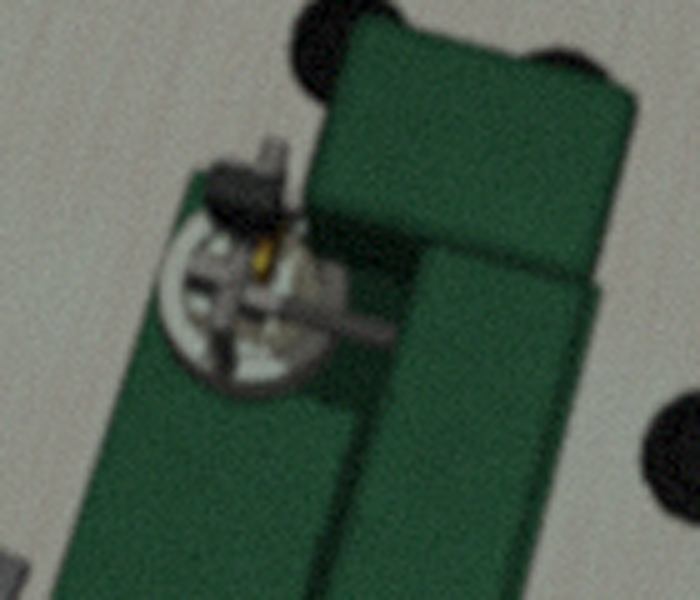

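View pics/c2.png

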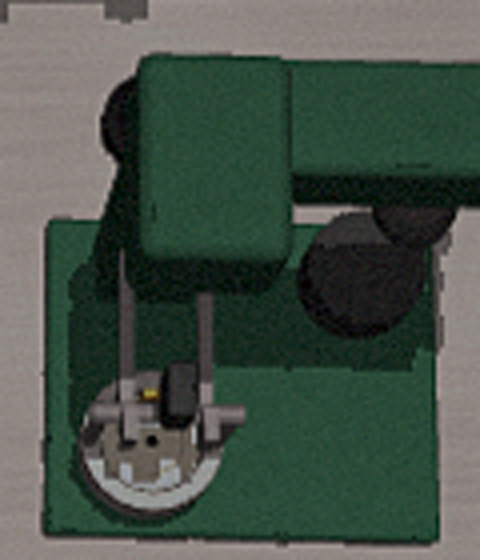

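Both crops show the nest hanging on the twin hook, with its silver rim, crossbar, dark tab and brass keeper. It's the only nest, so the choice is clear. The press axes look nearly aligned with the world axes. Next I'll measure the yaw and grip.

```bash
python3 - <<'E'
from h import *
S=load("scene0.npz");T=load("top0.npz")
c0=np.array([.53,-.18])
for n,s in(("S",S),("T",T)):
    P=cloud(s);g=cv2.cvtColor(s["img"],cv2.COLOR_RGB2HSV);green=(g[...,0]>60)&(g[...,0]<95)&(g[...,1]>100)
    near=(np.linalg.norm(P[...,:2]-np.array([.57,-.25]),axis=-1)<.3)
    b=(green&near&(abs(P[...,2]-.015)<.005)).astype(np.uint8)
    k,l,st,ce=cv2.connectedComponentsWithStats(b); i=1+st[1:,4].argmax()
    pts=(P[l==i][:,:2]*1000).astype(np.float32); r=cv2.minAreaRect(pts);print(n,"base",r,cv2.boxPoints(r).round().tolist())
    top=near&(P[...,2]>.335)&(P[...,2]<.36)&green; r=cv2.minAreaRect((P[top][:,:2]*1000).astype(np.float32));print("housing top",P[top][:,2].mean(),cv2.boxPoints(r).round().tolist())
    d=np.linalg.norm(P[...,:2]-c0,axis=-1)
    tab=(d<.06)&(P[...,2]>.19)&(P[...,2]<.23)&~green
    q=P[tab];print("tab n",tab.sum(),q[:,2].max()); 
    t2=q[q[:,2]>.205]; r=cv2.minAreaRect((t2[:,:2]*1000).astype(np.float32));print("tab top",len(t2),t2.mean(0),r)
    bar=(d<.07)&(abs(P[...,2]-.147)<.009)&~green;q=P[bar];r=cv2.minAreaRect((q[:,:2]*1000).astype(np.float32));print("bar",bar.sum(),r, q[:,2].max())
    rim=(d<.07)&(abs(P[...,2]-.066)<.004)&~green;q=P[rim];print("rim",rim.sum(),cv2.minEnclosingCircle((q[:,:2]*1000).astype(np.float32)))
E
```

```text
S base ((568.9307861328125, -265.4271545410156), (178.37498474121094, 194.79005432128906), 87.60569763183594) [[468.0, -350.0], [663.0, -359.0], [670.0, -180.0], [475.0, -172.0]]
housing top 0.34316325388821894 [[551.0, -144.0], [587.0, -395.0], [694.0, -380.0], [659.0, -129.0]]
tab n 162 0.21913208111768556
tab top 126 [ 0.52458182 -0.17605458  0.21399782] ((524.0282592773438, -174.943359375), (16.28255271911621, 29.56852912902832), 88.86717987060547)
bar 266 ((535.7916870117188, -188.16085815429688), (65.71702575683594, 96.73817443847656), 42.78055191040039) 0.15599895876306547
rim 370 ((523.5243530273438, -175.90354919433594), 42.062564849853516)
T base ((570.0410766601562, -237.1271209716797), (238.7328643798828, 198.46754455566406), 87.53133392333984) [[466.0, -352.0], [664.0, -361.0], [674.0, -122.0], [476.0, -114.0]]
housing top 0.3435176444447735 [[548.0, -142.0], [582.0, -389.0], [692.0, -374.0], [658.0, -127.0]]
tab n 119 0.21895333085811197
tab top 104 [ 0.5216011  -0.17368924  0.21406426] ((522.044189453125, -173.71316528320312), (14.263550758361816, 27.888004302978516), 86.59918212890625)
bar 297 ((549.298828125, -175.02464294433594), (83.71829223632812, 88.5884780883789), 87.69313049316406) 0.15589839990039844
rim 327 ((522.482666015625, -174.78005981445312), 41.852474212646484)
```

Press yaw is about -2.45° and the nest axis is at (523,-175); three independent cues agree within 1–2 mm. The post is at (523,181.5). Next I'll work out the pre-approach at a 40° tilt.

```bash
cat >> h.py <<'E'
PSI=np.radians(-2.45)
def toolR(th,psi=PSI):
    s,c=np.sin(np.radians(th)),np.cos(np.radians(th))
    M=np.array([[c,0,s],[0,-1,0],[s,0,-c]])
    return R.from_euler('z',psi)*R.from_matrix(M)
def rows(o,p,th=40,rot=None):
    q=o["ee_rot"];r=R.from_quat([q[1],q[2],q[3],q[0]]);t=rot or toolR(th)
    return np.round(r.inv().apply(np.array(p)-o["tool_pos"])*1000,1),np.round((r.inv()*t).as_rotvec(degrees=True),1)
E
python3 - <<'E'
from h import *; from plant import *
o=get_obs();z=toolR(40).apply([0,0,1]);g=np.array([.523,-.1747,.195]);t=g+.011*z;print(t,t-.12*z);print(rows(o,t-.12*z))
T=load("top0.npz");print(plane(T,503,227,.15),plane(T,150,326,.08))
E
```

```text
[ 0.5300642  -0.17500225  0.18657351] [ 0.4530002  -0.17170494  0.27849884]
(array([ 340.6, -280.1,  -39.5]), array([-9.5, 39.3, 25.9]))
[ 0.53067888 -0.41004464  0.15      ] [0.33252181 0.38958348 0.08      ]
```

```bash
python3 -m inch '[[[0.2,340,-280,-40,-9.5,39.3,25.9],[0.2,340,-280,-40,-9.5,39.3,25.9],[0.2,340,-280,-40,-9.5,39.3,25.9],[0.2,340,-280,-40,-9.5,39.3,25.9],[0.2,340,-280,-40,-9.5,39.3,25.9],[0.2,340,-280,-40,-9.5,39.3,25.9],[0.2,340,-280,-40,-9.5,39.3,25.9],[0.2,340,-280,-40,-9.5,39.3,25.9]]]' 100
python3 - <<'E'
from h import *; from plant import *
o=get_obs();print(o["qpos"]);print(rows(o,[.453,-.1717,.2785]))
E
```

```text
time: 0.77
tool_pos: [0.4032, -0.2671, 0.2673]
ee_rot: [0.006, 0.939, -0.024, 0.343]
ft_force: [-0.0, 0.3, 0.8]
grip_width: 0.0509
[-0.9463675  -0.08391397  2.28067548  0.92055434  0.68951927  0.01620933]
(array([ 41.3, -97.8,  20.9]), array([ 0. , -0.2, -0.5]))
```

```bash
python3 -m inch '[[[0.2,20,-49,10,0,0,0],[0.2,41,-98,21,0,0,0],[0.2,41,-98,21,0,0,0],[0.2,41,-98,21,0,0,0],[0.2,41,-98,21,0,0,0]]]'
python3 - <<'E'
from h import *; from plant import *
o=get_obs();print(o["time"],o["tool_pos"],o["qpos"]);print(rows(o,[.453,-.1717,.2785]),rows(o,[.5301,-.175,.1866]))
for n in("scene","top"):
    s=snapshot(n);np.savez(n+"1.npz",**s);print(n,proj(s,o["tool_pos"]),proj(s,[.523,-.1747,.215]))
    crop(s,*((230,230,390,390) if n=="scene" else (335,130,495,290)),4,f"pics/{n}1.png")
E
```

```text
time: 1.18
tool_pos: [0.4547, -0.172, 0.2798]
ee_rot: [0.007, 0.939, -0.018, 0.343]
ft_force: [0.5, 0.2, -0.9]
grip_width: 0.0508
1.1833 [ 0.45466211 -0.17201396  0.27984198] [-0.60407023 -0.16396506  2.3115334   0.78498214  0.50847905  0.40037434]
(array([-2.1, -0.3, -0.1]), array([-0.1, -0.1,  0.2])) (array([-2.3e+00, -1.0e-01,  1.2e+02]), array([-0.1, -0.1,  0.2]))
scene [261.30366941 296.73437261] [297.60686386 316.94499751]
top [404.59374772 253.94218768] [400.26999601 226.83228095]
```

View pics/scene1.png

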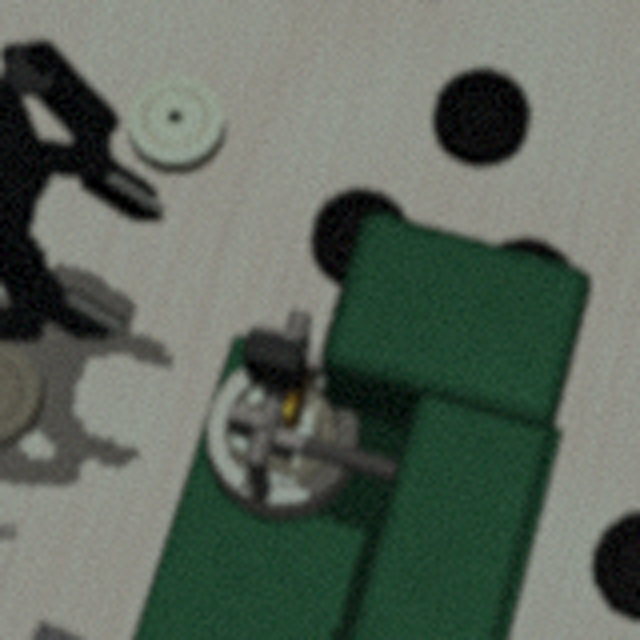

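View pics/top1.png

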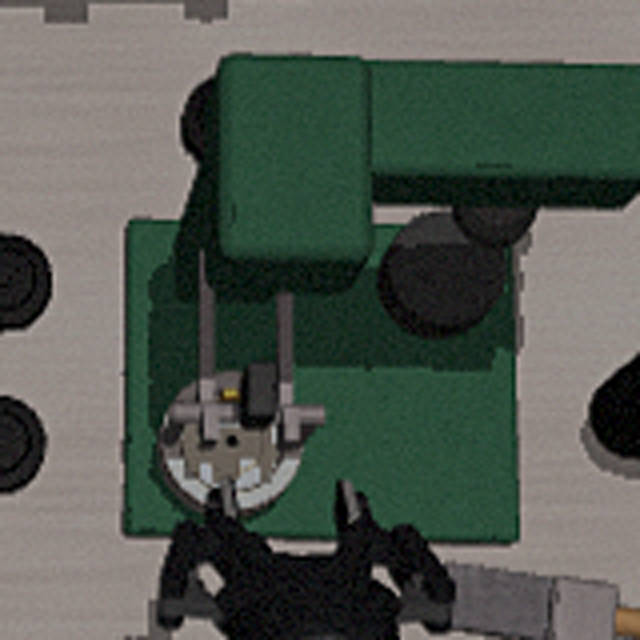

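The top crop shows the tab at (262,390), where I predicted (261,387), and the fingertips straddling the line ahead at (228,495) and (347,495). The alignment looks fine, so I'll advance along tool z.

```bash
python3 -m inch '[[[0.2,-2,0,30,0,0,0],[0.2,-2,0,60,0,0,0],[0.2,-2,0,90,0,0,0],[0.2,-2,0,110,0,0,0],[0.2,-2,0,120,0,0,0],[0.2,-2,0,120,0,0,0],[0.2,-2,0,120,0,0,0]]]'
python3 - <<'E'
from h import *; from plant import *
o=get_obs();print(rows(o,[.5301,-.175,.1866]))
for n in("scene","top"):
    s=snapshot(n);np.savez(n+"2.npz",**s)
    crop(s,*((230,230,390,390) if n=="scene" else (335,130,495,290)),4,f"pics/{n}2.png")
E
```

```text
time: 1.87
tool_pos: [0.5292, -0.1786, 0.1855]
ee_rot: [0.008, 0.94, -0.021, 0.342]
ft_force: [-0.7, 0.1, -0.2]
grip_width: 0.0513
(array([ 1.3, -3.6, -0.3]), array([ 0.1,  0. , -0.1]))
```

View pics/scene2.png

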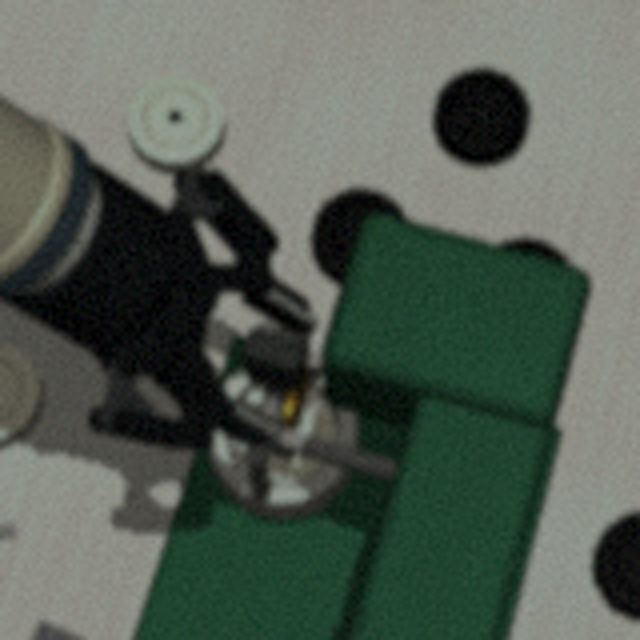

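View pics/top2.png

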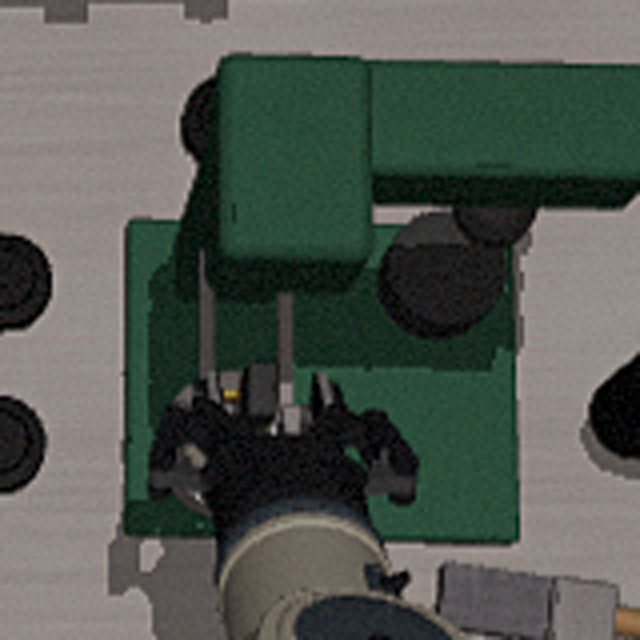

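The tab sits between the fingers, which are about 4 mm off-centre towards -y. The pose reading says the same. I'll correct that, then close.

```bash
python3 -m inch '[[[0.2,1,-3.6,0,0,0,0],[0.2,1,-3.6,0,0,0,0],[0.2,1,-3.6,0,0,0,0]]]'
python3 - <<'E'
from h import *; from plant import *
o=get_obs();print(rows(o,[.5301,-.175,.1866]))
E
```

```text
time: 2.22
tool_pos: [0.5308, -0.1738, 0.1881]
ee_rot: [0.008, 0.939, -0.02, 0.343]
ft_force: [0.0, 0.4, -0.1]
grip_width: 0.0519
(array([-1.5,  1.2,  0.7]), array([ 0.1, -0.1,  0. ]))
```

```bash
python3 -m inch '[[[-0.3,-1,0.8,0.7,0,0,0],[-0.5,-1,0.8,0.7,0,0,0],[-1,-1,0.8,0.7,0,0,0],[-1,-1,0.8,0.7,0,0,0],[-1,-1,0.8,0.7,0,0,0],[-1,-1,0.8,0.7,0,0,0]]]' 100
python3 - <<'E'
from h import *; from plant import *
o=get_obs();print(o["moment"],rows(o,[.5301,-.175,.1866]))
E
```

```text
time: 2.72
tool_pos: [0.5305, -0.1746, 0.1862]
ee_rot: [0.008, 0.939, -0.02, 0.343]
ft_force: [-2.7, -1.2, 4.1]
grip_width: 0.0147
[-0.03217326  0.35326194 -0.00618451] (array([-0. ,  0.4, -0.6]), array([ 0.1, -0.1,  0. ]))
```

Gripped, with 14.7 mm between the pads. Next, raise about 2 mm.

```bash
python3 -m inch '[[[-1,0.7,0,-0.8,0,0,0],[-1,1.3,0,-1.5,0,0,0],[-1,1.3,0,-1.5,0,0,0],[-1,1.3,0,-1.5,0,0,0],[-1,1.3,0,-1.5,0,0,0]]]'
python3 - <<'E'
from plant import *
import numpy as np
for i in range(3):
    o=get_obs();print(o["tool_pos"],o["ft_force"],o["moment"]);snapshot("top")
E
```

```text
time: 3.13
tool_pos: [0.5302, -0.1743, 0.1875]
ee_rot: [0.008, 0.939, -0.02, 0.342]
ft_force: [-0.1, -0.1, -5.4]
grip_width: 0.0149
[ 0.53018048 -0.1743279   0.18751937] [-0.05688499 -0.12673044 -5.38869918] [ 0.08919323  0.82695565 -0.07423838]
[ 0.53022557 -0.17437699  0.18758996] [ 0.39271027 -0.50233595 -4.15885677] [0.0658388  0.84077889 0.00775786]
[ 0.53031558 -0.17441618  0.18772167] [-1.11757241  0.49740872 -5.82098933] [-0.0037605   0.84087154 -0.0300785 ]
```

The wrist carries 5 N, so the nest is off the hook floor. Next, push back 15 mm in press +x.

```bash
python3 -m inch '[[[-1,3,0,2.2,0,0,0],[-1,6,0,4.6,0,0,0],[-1,9,0,7,0,0,0],[-1,11.8,0,9.2,0,0,0],[-1,11.8,0,9.2,0,0,0],[-1,11.8,0,9.2,0,0,0],[-1,11.8,0,9.2,0,0,0]]]'
python3 - <<'E'
from h import *; from plant import *
o=get_obs();print(o["tool_pos"],o["ft_force"],o["moment"],(o["tool_pos"]-[.5302,-.1744,.1876])*1000)
for n in("scene","top"):
    s=snapshot(n);np.savez(n+"3.npz",**s)
    crop(s,*((230,230,390,390) if n=="scene" else (335,130,495,290)),4,f"pics/{n}3.png")
E
```

```text
time: 3.87
tool_pos: [0.5457, -0.1752, 0.1888]
ee_rot: [0.008, 0.939, -0.02, 0.343]
ft_force: [-1.4, 0.8, -2.9]
grip_width: 0.0149
[ 0.54566862 -0.17520374  0.18876896] [-1.36837801  0.77720138 -2.94276433] [ 0.09939103  1.02534706 -0.00998784] [15.46862099 -0.80373518  1.16895673]
```

View pics/scene3.png

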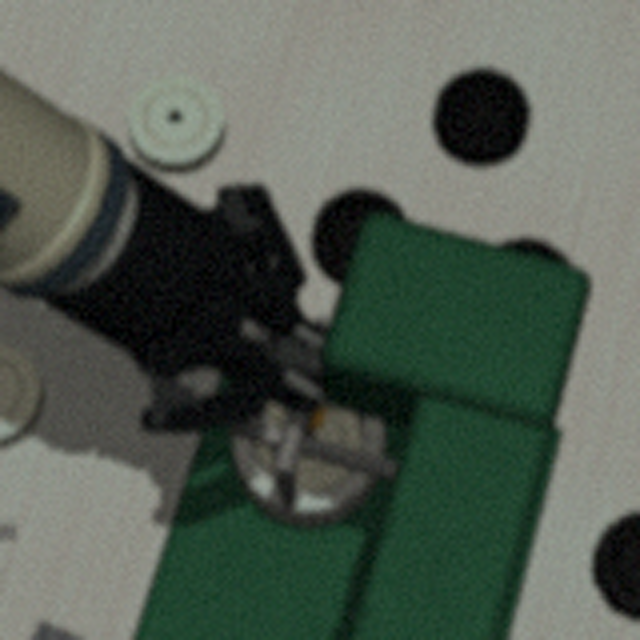

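View pics/top3.png

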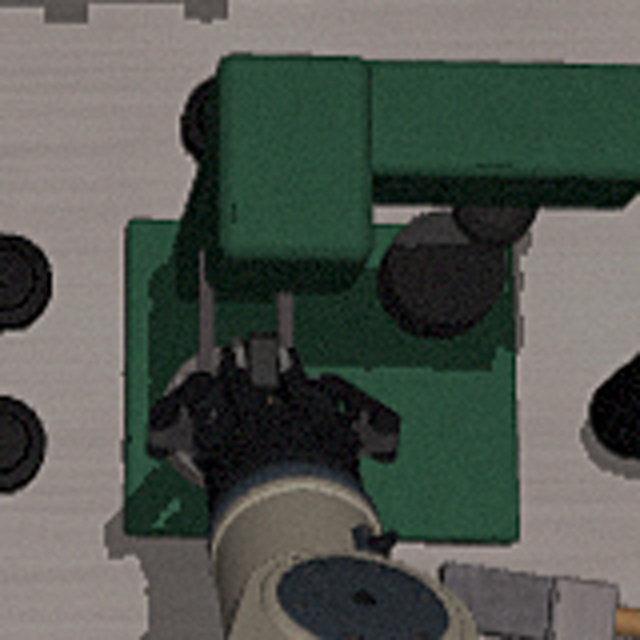

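The nest has moved back with the hand: the rim in the scene crop went from (278,440) to (308,455), and the brass keeper is tilted at (318,415). I'll check the rim centre and tilt by depth.

```bash
python3 - <<'E'
from h import *
for n in("scene0.npz","scene3.npz","top3.npz"):
    s=load(n)
    P=cloud(s);g=cv2.cvtColor(s["img"],cv2.COLOR_RGB2HSV);green=(g[...,0]>60)&(g[...,0]<95)&(g[...,1]>100)
    d=np.linalg.norm(P[...,:2]-np.array([.538,-.176]),axis=-1)
    rim=(d<.06)&(abs(P[...,2]-.068)<.005)&~green;q=P[rim];print(n,rim.sum(),cv2.minEnclosingCircle((q[:,:2]*1000).astype(np.float32)),np.linalg.lstsq(np.c_[q[:,:2]-[.538,-.176],np.ones(len(q))],q[:,2],rcond=None)[0])
E
```

```text
scene0.npz 342 ((523.5243530273438, -175.90354919433594), 42.062564849853516) [-0.00193305 -0.00586318  0.06596069]
scene3.npz 342 ((539.1699829101562, -178.0447998046875), 41.19436264038086) [ 0.00260494 -0.02762992  0.06657156]
top3.npz 43 ((540.081787109375, -161.48794555664062), 38.981544494628906) [0.01214404 0.06493189 0.06604376]
```

The nest is upright and the bar is pushed back about 15.6 mm. Next, rise about 33 mm.

```bash
python3 -m inch '[[[-1,4,0,-5,0,0,0],[-1,9,0,-10.5,0,0,0],[-1,14,0,-16.5,0,0,0],[-1,18,0,-21.5,0,0,0],[-1,21,0,-25,0,0,0],[-1,21,0,-25,0,0,0],[-1,21,0,-25,0,0,0]]]'
python3 - <<'E'
from h import *; from plant import *
o=get_obs();print(o["tool_pos"],o["ft_force"],o["moment"],(o["tool_pos"]-[.5457,-.1752,.1888])*1000)
s=snapshot("scene");np.savez("scene4.npz",**s);crop(s,230,230,390,390,4,"pics/scene4.png")
P=cloud(s);g=cv2.cvtColor(s["img"],cv2.COLOR_RGB2HSV);green=(g[...,0]>60)&(g[...,0]<95)&(g[...,1]>100)
d=np.linalg.norm(P[...,:2]-np.array([.538,-.176]),axis=-1)
rim=(d<.06)&(abs(P[...,2]-.1)<.006)&~green;q=P[rim];print(rim.sum(),cv2.minEnclosingCircle((q[:,:2]*1000).astype(np.float32)),np.median(q[:,2]))
E
```

```text
time: 4.55
tool_pos: [0.5456, -0.1751, 0.2215]
ee_rot: [0.008, 0.939, -0.02, 0.343]
ft_force: [-0.2, 0.3, -5.4]
grip_width: 0.0149
[ 0.54556726 -0.17513734  0.22154542] [-0.24557572  0.34016435 -5.41651775] [ 0.00969305  0.84888362 -0.01615918] [-0.13273865  0.06265813 32.74542152]
410 ((541.8977661132812, -182.29208374023438), 40.99476623535156) 0.09887879723277082
```

View pics/scene4.png

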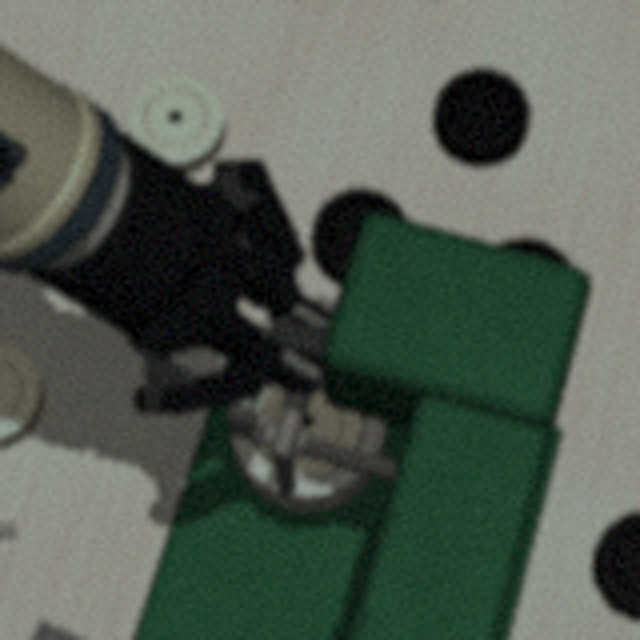

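The nest is lifted free (5.4 N, about 35 mm above the seat) and still level. Next, come forward.

```bash
python3 -m inch '[[[-1,-8,0,-6.4,0,0,0],[-1,-19,0,-16,0,0,0],[-1,-31,0,-25.7,0,0,0],[-1,-46,0,-38.6,0,0,0],[-1,-61,0,-51.4,0,0,0],[-1,-77,0,-64.3,0,0,0],[-1,-77,0,-64.3,0,0,0],[-1,-77,0,-64.3,0,0,0]]]'
python3 - <<'E'
from h import *; from plant import *
o=get_obs();print(o["tool_pos"],o["ft_force"],o["moment"])
for n in("scene","top"):
    s=snapshot(n);np.savez(n+"5.npz",**s)
    crop(s,*((200,200,400,400) if n=="scene" else (305,110,505,310)),3,f"pics/{n}5.png")
E
```

```text
time: 5.27
tool_pos: [0.4432, -0.1706, 0.2204]
ee_rot: [0.008, 0.939, -0.021, 0.342]
ft_force: [0.1, -0.7, -4.9]
grip_width: 0.0149
[ 0.44320891 -0.17055551  0.22038477] [ 0.14295594 -0.66928816 -4.86575351] [ 0.04139495  0.8168567  -0.03916295]
```

View pics/scene5.png

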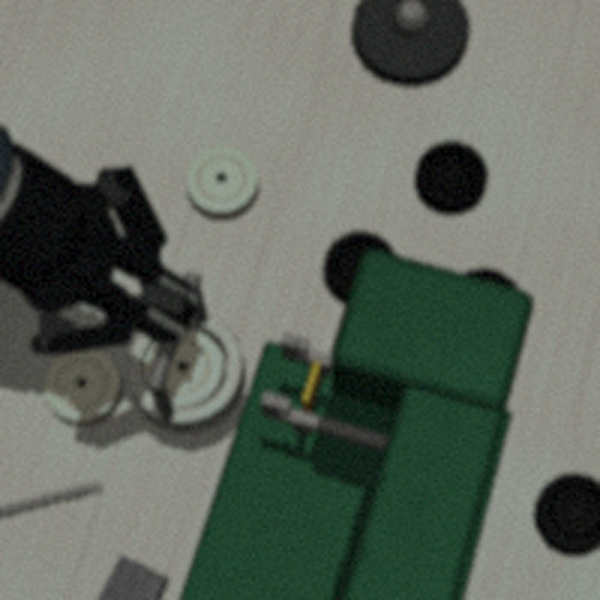

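View pics/top5.png

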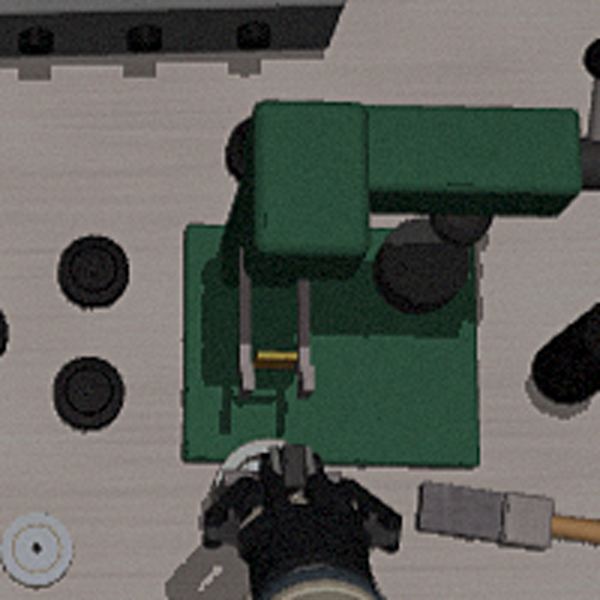

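The scene view shows the nest and white adapter in hand at crop (190,375), clear of the hook. The brass keeper has sprung shut at (313,385). Next I'll plan the transfer.

```bash
python3 - <<'E'
from h import *; from plant import *
o=get_obs()
for p in([.4432,-.1706,.26],[.4432,.005,.26],[.4432,.18,.26],[.53,.1813,.26]): print(rows(o,p))
E
```

```text
(array([ 23.8,  -0.3, -30.9]), array([ 0.1, -0.1, -0. ]))
(array([  18. , -175.8,  -36.1]), array([ 0.1, -0.1, -0. ]))
(array([  12.3, -350.6,  -41.2]), array([ 0.1, -0.1, -0. ]))
(array([  78.6, -355.7,   14.6]), array([ 0.1, -0.1, -0. ]))
```

```bash
python3 -m inch '[[[-1,10,-2,-13,0,0,0],[-1,20,-12,-26,0,0,0],[-1,23,-32,-32,0,0,0],[-1,22,-58,-32,0,0,0],[-1,21,-86,-33,0,0,0],[-1,20,-115,-34,0,0,0],[-1,19,-145,-35,0,0,0],[-1,18,-176,-36,0,0,0]]]'
python3 -m inch '[[[-1,-1,-30,-1,0,0,0],[-1,-2,-60,-2,0,0,0],[-1,-3,-90,-3,0,0,0],[-1,-4,-118,-4,0,0,0],[-1,-5,-142,-4,0,0,0],[-1,-6,-160,-5,0,0,0],[-1,-6,-170,-5,0,0,0],[-1,-6,-175,-5,0,0,0]]]'
python3 - <<'E'
from h import *; from plant import *
o=get_obs();print(o["ft_force"],o["moment"])
print(rows(o,[.53,.1813,.26]))
E
```

```text
time: 6.03
tool_pos: [0.4416, -0.0378, 0.2567]
ee_rot: [0.008, 0.942, -0.02, 0.336]
ft_force: [0.3, -0.1, -6.1]
grip_width: 0.0151
time: 6.7
tool_pos: [0.4407, 0.1221, 0.2548]
ee_rot: [0.009, 0.942, -0.022, 0.335]
ft_force: [1.1, -2.1, -7.3]
grip_width: 0.0147
[ 1.13141008 -2.05226379 -7.2975085 ] [-0.17097196  0.84457929 -0.02374483]
(array([ 70.4, -63.4,  50.4]), array([ 0.3,  0.9, -0.1]))
```

```bash
python3 -m inch '[[[-1,0,0,0,0,0,0],[-1,0,0,0,0,0,0],[-1,0,0,0,0,0,0]]]'
python3 - <<'E'
from h import *; from plant import *
o=get_obs();print(o["ft_force"],o["moment"],o["qpos"])
print(rows(o,[.53,.1813,.26]))
E
```

```text
time: 6.95
tool_pos: [0.4407, 0.1223, 0.2544]
ee_rot: [0.009, 0.942, -0.02, 0.334]
ft_force: [-0.1, -0.8, -5.0]
grip_width: 0.0149
[-0.14604023 -0.79393967 -4.96479991] [-0.02815306  0.79704012 -0.00918752] [ 0.51632483 -0.1750533   2.3772936  -0.82200972  0.47758078  2.78422822]
(array([ 71. , -62.7,  50.1]), array([0.2, 1. , 0.1]))
```

```bash
python3 -m inch '[[[-1,11,-9,8,0,0,0],[-1,24,-21,17,0,0.3,0],[-1,38,-33,27,0,0.6,0],[-1,52,-46,37,0,1,0],[-1,63,-56,44,0,1,0],[-1,71,-63,50,0,1,0],[-1,71,-63,50,0,1,0],[-1,71,-63,50,0,1,0]]]'
python3 -m inch '[[[-1,0,0,0,0,0,0],[-1,0,0,0,0,0,0]]]'
python3 - <<'E'
from h import *; from plant import *
o=get_obs();print(o["ft_force"],o["moment"],o["qpos"],o["tool_pos"])
print(rows(o,[.53,.1813,.26]))
for n in("scene","top"):
    s=snapshot(n);np.savez(n+"6.npz",**s)
    crop(s,*((240,120,400,280) if n=="scene" else (165,160,325,320)),4,f"pics/{n}6.png")
E
```

```text
time: 7.62
tool_pos: [0.5307, 0.1794, 0.2602]
ee_rot: [0.01, 0.939, -0.022, 0.342]
ft_force: [-0.7, -0.8, -5.0]
grip_width: 0.0146
time: 7.78
tool_pos: [0.5298, 0.1796, 0.2604]
ee_rot: [0.01, 0.939, -0.021, 0.342]
ft_force: [0.0, -0.1, -5.2]
grip_width: 0.0149
[ 0.00693305 -0.12204992 -5.17248176] [ 0.08540601  0.83814964 -0.00926391] [ 0.54039059  0.01675885  2.20357438 -0.89750643  0.47653623  2.87863112] [0.5297997  0.1796393  0.26035293]
(array([-0.1, -1.7,  0.3]), array([ 0.3, -0.1, -0. ]))
```

View pics/scene6.png

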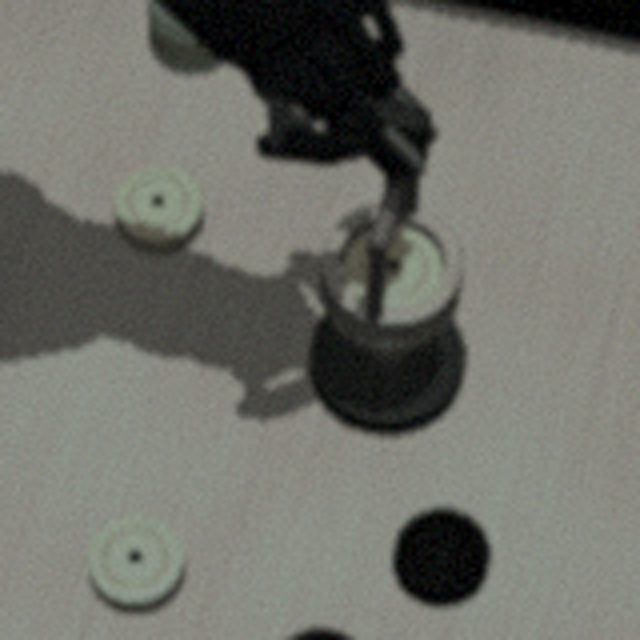

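View pics/top6.png

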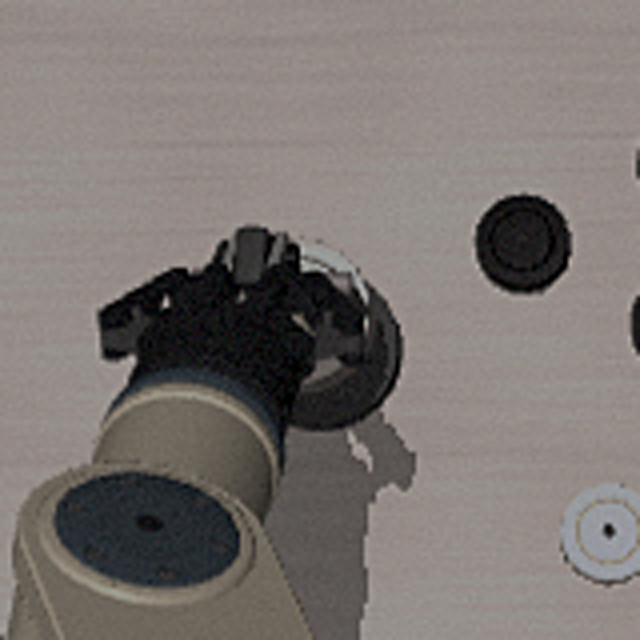

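The scene view shows the nest over the post, with the rim around crop (393,270) and the post base below it at (388,375). I'll measure the rim and adapter against the post.

```bash
python3 - <<'E'
from h import *
from scipy.optimize import least_squares
for n in("scene6.npz","top6.npz"):
    s=load(n);P=cloud(s);d=np.linalg.norm(P[...,:2]-np.array([.522,.181]),axis=-1)
    q=P[(d<.06)&(P[...,2]>.09)&(P[...,2]<.16)];h,e=np.histogram(q[:,2],bins=35,range=(.09,.16));print(n,[(round(e[i],3),int(h[i])) for i in range(35) if h[i]>8])
    for lo,hi in((.133,.145),(.136,.142)):
        q=P[(d<.055)&(P[...,2]>lo)&(P[...,2]<hi)]
        print(len(q),cv2.minEnclosingCircle((q[:,:2]*1000).astype(np.float32)),np.median(q[:,2]))
        r=np.linalg.norm(q[:,:2]-[.522,.181],axis=1);w=q[r>.03]
        print("plane",np.linalg.lstsq(np.c_[w[:,:2]-[.522,.181],np.ones(len(w))],w[:,2],rcond=None)[0])
# hsv mask circle in scene
s=load("scene6.npz");P=cloud(s)
g=cv2.cvtColor(s["img"],cv2.COLOR_RGB2HSV);w=(g[...,1]<70)&(g[...,2]>120)
d=np.linalg.norm(P[...,:2]-np.array([.522,.181]),axis=-1)
q=P[(d<.05)&(P[...,2]>.125)&(P[...,2]<.139)&w];print("adapter?",len(q),q.mean(0) if len(q) else 0,cv2.minEnclosingCircle((q[:,:2]*1000).astype(np.float32)) if len(q) else 0)
E
```

```text
scene6.npz [(np.float64(0.106), 13), (np.float64(0.108), 16), (np.float64(0.11), 10), (np.float64(0.112), 11), (np.float64(0.114), 13), (np.float64(0.116), 19), (np.float64(0.118), 11), (np.float64(0.12), 17), (np.float64(0.122), 11), (np.float64(0.124), 16), (np.float64(0.126), 19), (np.float64(0.128), 23), (np.float64(0.13), 50), (np.float64(0.132), 105), (np.float64(0.134), 145), (np.float64(0.136), 136), (np.float64(0.138), 133), (np.float64(0.14), 115), (np.float64(0.142), 56), (np.float64(0.144), 19)]
663 ((524.0167236328125, 177.88235473632812), 43.375709533691406) 0.13779747338831894
plane [-0.00714744  0.00452399  0.1394076 ]
384 ((523.5386962890625, 178.15353393554688), 43.37221908569336) 0.1388461048439995
plane [-0.00611122  0.00232738  0.13929076]
top6.npz [(np.float64(0.132), 15), (np.float64(0.134), 23), (np.float64(0.136), 30), (np.float64(0.138), 35), (np.float64(0.14), 40), (np.float64(0.142), 19)]
162 ((522.3653564453125, 174.8765106201172), 41.720802307128906) 0.13884832774468847
plane [-0.00212997 -0.00893421  0.13910343]
105 ((523.108642578125, 173.44540405273438), 41.21137619018555) 0.13893198219413994
plane [0.00259737 0.00303697 0.13930557]
adapter? 230 [0.536792   0.17732829 0.13526352] ((523.8228149414062, 181.97947692871094), 39.94932556152344)
```

The nest stands upright within 0.5°. The cup needs about +2.5 mm in y to centre on the pin. I'll apply that while descending 43 mm to just above the pin, then measure again.

```bash
python3 -m inch '[[[-1,-5,-1,6,0,0,0],[-1,-11,-2,13,0,0,0],[-1,-17,-2.4,20,0,0,0],[-1,-23,-2.4,27,0,0,0],[-1,-27.5,-2.4,33,0,0,0],[-1,-27.5,-2.4,33,0,0,0],[-1,-27.5,-2.4,33,0,0,0]]]'
python3 - <<'E'
from h import *; from plant import *
from scipy.optimize import least_squares
o=get_obs();print(o["ft_force"],o["qpos"],o["tool_pos"],rows(o,[.5302,.182,.2174]))
for n in("scene","top"):
    s=snapshot(n);np.savez(n+"7.npz",**s)
    crop(s,*((280,150,380,250) if n=="scene" else (195,190,295,290)),6,f"pics/{n}7.png")
    P=cloud(s);d=np.linalg.norm(P[...,:2]-np.array([.523,.181]),axis=-1)
    q=P[(d<.05)&(d>.029)&(abs(P[...,2]-.097)<.004)]
    print(n,len(q),cv2.minEnclosingCircle((q[:,:2]*1000).astype(np.float32)),q[:,2].mean())
    q=P[(d<.056)&(abs(P[...,2]-.02)<.005)];print("base",len(q),cv2.minEnclosingCircle((q[:,:2]*1000).astype(np.float32)))
E
```

```text
time: 8.47
tool_pos: [0.5329, 0.1807, 0.2246]
ee_rot: [0.008, 0.941, -0.019, 0.337]
ft_force: [-0.3, -1.1, -5.8]
grip_width: 0.0147
[-0.30141136 -1.12982222 -5.76458918] [ 0.53139366  0.08406461  2.22803289 -1.02461509  0.41670456  3.01670969] [0.53293616 0.18071753 0.22460205] (array([-6.7, -1.2,  3.8]), array([0.1, 0.6, 0.1]))
scene 99 ((524.939208984375, 178.47760009765625), 43.32675552368164) 0.09782250704644394
base 460 ((523.2945556640625, 180.15914916992188), 49.63378143310547)
top 38 ((522.8570556640625, 171.43870544433594), 40.214752197265625) 0.0980870082585538
base 237 ((518.0968017578125, 171.72164916992188), 47.91408157348633)
```

View pics/scene7.png

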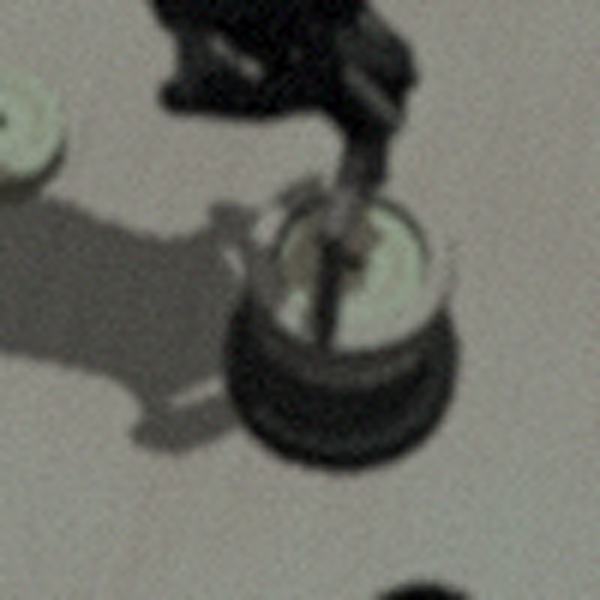

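View pics/top7.png

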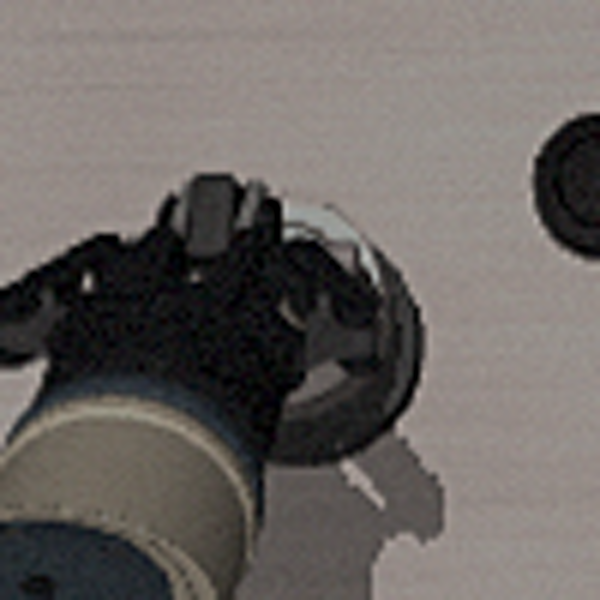

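Joint 6 is at 3.017, right at its 3.02 limit, so the descent stopped short with the nest still about 20 mm above the pin. The cup is round, so I can yaw it freely about the vertical. I'll fit the kinematics from the logged poses to choose a yaw with joint room.

```bash
cat > kin.py <<'E'
import numpy as np
from h import *
from scipy.optimize import least_squares
D=[([-1.14437,.353676,1.63413,-2e-5,1.155175,-.0023895],[.25968,-.567997,.238546],[-.000677,.9771,.21277,-.000155]),
([-.9463675,-.0839140,2.2806755,.9205543,.6895193,.0162093],[.4032,-.2671,.2673],[.006,.939,-.024,.343]),
([-.6040702,-.163965,2.3115334,.7849821,.5084791,.4003743],[.45466,-.17201,.27984],[.007,.939,-.018,.343]),
([.5163248,-.1750533,2.3772936,-.8220097,.4775808,2.7842282],[.4407,.1223,.2544],[.009,.942,-.020,.334]),
([.5403906,.0167589,2.2035744,-.8975064,.4765362,2.8786311],[.5298,.17964,.26035],[.010,.939,-.021,.342]),
([.5313937,.0840646,2.2280329,-1.0246151,.4167046,3.0167097],[.53294,.18072,.22460],[.008,.941,-.019,.337])]
Rq=lambda q:R.from_quat([q[1],q[2],q[3],q[0]])
def fkr(q,s4,s6):
    return R.from_euler('z',q[0])*R.from_euler('y',q[1]+q[2])*R.from_euler('z',s4*q[3])*R.from_euler('y',q[4])*R.from_euler('z',s6*q[5])
def fk(q,p):
    d,a1,d1,L2,lx,lz=p[:6];r=fkr(q,p[6],p[7])*R.from_euler('z',p[8])
    v=np.array([a1,0,d1])+R.from_euler('y',q[1]).apply([0,0,L2])+R.from_euler('y',q[1]+q[2]).apply([lx,0,lz])
    return R.from_euler('z',q[0]).apply(v)+d*r.apply([0,0,1]),r
def fit():
    best=None
    for s4 in(1,-1):
        for s6 in(1,-1):
            for off in(0,np.pi/2,np.pi,-np.pi/2):
                e=max((fkr(q,s4,s6)*R.from_euler('z',off)).inv().__mul__(Rq(o)).magnitude() for q,_,o in D)
                if best is None or e<best[0]: best=(e,s4,s6,off)
    f=lambda x:np.concatenate([fk(q,[*x,*best[1:]])[0]-np.array(p) for q,p,_ in D])
    l=least_squares(f,[.3,0,.35,.4,0,.4]);return [*l.x,*best[1:]],best,l.fun
if __name__=="__main__":
    p,b,f=fit();print(b,np.round(p,4),"res mm",np.round(f*1000,1).tolist())
    from plant import get_obs
    o=get_obs();q0=np.array(o["qpos"]);lo=[-2.63,-.92,.06,-1.3,0,-3.02];hi=[2.63,2.1,2.66,4.44,2.69,3.02]
    def ik(pos,rot,q0):
        g=lambda q:np.r_[(fk(q,p)[0]-pos)*5,(fk(q,p)[1].inv()*rot).as_rotvec()]
        l=least_squares(g,q0,bounds=(lo,hi));return l.x,np.abs(l.fun).max()
    nest=np.array([.523,.182])
    for psi in(-2,15,30,45,60,75,90):
        for z in(.2246,.176):
            rot=toolR(40,np.radians(psi));off=R.from_euler('z',np.radians(psi)).apply([.0073,0,0])
            bq=None
            for s in([.5,.1,2.2,-1,.4,2.9],[.4,.1,2.3,0,.2,1.57],[.2,.1,2.3,1,.4,.1],[0,.1,2.3,2,.4,-1]):
                x,e=ik(np.r_[nest,z]+off,rot,s)
                if bq is None or e<bq[1]: bq=(x,e)
            print(psi,z,np.round(bq[0],2),round(bq[1],4))
E
python3 kin.py
```

```text
(0.0010992182704723365, 1, 1, 1.5707963267948966) [3.3430e-01 4.0000e-04 2.9340e-01 5.6790e-01 5.8300e-02 4.9380e-01
 1.0000e+00 1.0000e+00 1.5708e+00] res mm [-1.4, -0.6, 0.0, -1.3, -1.0, 0.0, -0.9, -1.3, -0.0, 0.7, -1.2, -0.0, 0.7, -1.2, -0.0, 0.7, -1.2, 0.0]
-2 0.2246 [ 0.54  0.08  2.23 -1.03  0.41  3.02] 0.0077
-2 0.176 [ 0.5   0.16  2.24 -1.04  0.34  3.02] 0.0691
15 0.2246 [ 0.38  0.05  2.28 -0.55  0.14  2.2 ] 0.0
15 0.176 [ 0.38  0.15  2.32  4.41  0.08 -2.75] 0.0
30 0.2246 [0.22 0.05 2.27 0.93 0.24 0.42] 0.0
30 0.176 [ 0.22  0.16  2.31  1.58  0.19 -0.24] 0.0
45 0.2246 [ 0.09  0.1   2.22  1.07  0.49 -0.01] 0.0
45 0.176 [ 0.09  0.19  2.26  1.32  0.44 -0.29] 0.0
60 0.2246 [ 0.01  0.16  2.14  1.    0.72 -0.22] 0.0
60 0.176 [ 0.01  0.25  2.18  1.14  0.66 -0.39] 0.0
75 0.2246 [-0.04  0.23  2.04  0.91  0.92 -0.37] 0.0
75 0.176 [-0.04  0.31  2.08  0.98  0.85 -0.49] 0.0
90 0.2246 [-0.05  0.31  1.93  0.8   1.1  -0.5 ] 0.0
90 0.176 [-0.05  0.38  1.97  0.85  1.03 -0.59] 0.0
```

The fitted kinematics match to about 1 mm. A yaw of 45° gives plenty of room in all joints. I'll check the path at a raised height.

```bash
python3 - <<'E'
from kin import *
p,b,f=fit();lo=[-2.63,-.92,.06,-1.3,0,-3.02];hi=[2.63,2.1,2.66,4.44,2.69,3.02]
for z in(.27,.30,.33):
    q=np.array([.54,.0,2.15,-.85,.5,2.8])
    for psi in(-2.5,4,10,16,20,24,30,36,45):
        rot=toolR(40,np.radians(psi));pos=np.array([.530,.181,z])
        g=lambda q:np.r_[(fk(q,p)[0]-pos)*5,(fk(q,p)[1].inv()*rot).as_rotvec()]
        l=least_squares(g,q,bounds=(lo,hi));q=l.x
        print(z,psi,np.round(q,2),round(np.abs(l.fun).max(),4))
E
```

```text
0.27 -2.5 [ 0.54  0.    2.19 -0.85  0.49  2.83] 0.0
0.27 4 [ 0.48 -0.02  2.21 -0.75  0.39  2.6 ] 0.0
0.27 10 [ 0.42 -0.03  2.23 -0.55  0.31  2.29] 0.0
0.27 16 [ 0.36 -0.04  2.23 -0.2   0.26  1.83] 0.0
0.27 20 [ 0.32 -0.04  2.23  0.08  0.25  1.47] 0.0
0.27 24 [ 0.27 -0.04  2.23  0.35  0.27  1.12] 0.0
0.27 30 [ 0.21 -0.03  2.22  0.64  0.34  0.72] 0.0
0.27 36 [ 0.15 -0.01  2.21  0.79  0.43  0.45] 0.0
0.27 45 [0.08 0.02 2.17 0.89 0.57 0.18] 0.0
0.3 -2.5 [ 0.54 -0.04  2.16 -0.75  0.55  2.72] 0.0
0.3 4 [ 0.48 -0.07  2.18 -0.63  0.45  2.48] 0.0
0.3 10 [ 0.42 -0.08  2.19 -0.44  0.38  2.17] 0.0
0.3 16 [ 0.36 -0.09  2.2  -0.16  0.34  1.78] 0.0
0.3 20 [ 0.32 -0.09  2.2   0.06  0.34  1.49] 0.0
0.3 24 [ 0.27 -0.08  2.19  0.27  0.35  1.2 ] 0.0
0.3 30 [ 0.21 -0.07  2.19  0.52  0.41  0.84] 0.0
0.3 36 [ 0.15 -0.06  2.17  0.68  0.49  0.57] 0.0
0.3 45 [ 0.08 -0.02  2.14  0.8   0.62  0.29] 0.0
0.33 -2.5 [ 0.54 -0.08  2.12 -0.67  0.61  2.62] 0.0
0.33 4 [ 0.48 -0.11  2.14 -0.55  0.52  2.38] 0.0
0.33 10 [ 0.42 -0.12  2.15 -0.37  0.46  2.1 ] 0.0
0.33 16 [ 0.36 -0.13  2.16 -0.13  0.42  1.75] 0.0
0.33 20 [ 0.32 -0.13  2.16  0.05  0.42  1.5 ] 0.0
0.33 24 [ 0.27 -0.13  2.15  0.23  0.43  1.25] 0.0
0.33 30 [ 0.21 -0.12  2.15  0.44  0.48  0.93] 0.0
0.33 36 [ 0.15 -0.1   2.13  0.6   0.55  0.67] 0.0
0.33 45 [ 0.08 -0.06  2.1   0.73  0.68  0.38] 0.0
```

```bash
python3 -m inch '[[[-1,8,0,-10,0,0,0],[-1,20,0,-24,0,0,0],[-1,33,0,-39,0,0,0],[-1,46,0,-55,0,0,0],[-1,55,0,-66,0,0,0],[-1,55,0,-66,0,0,0],[-1,55,0,-66,0,0,0]]]'
python3 - <<'E'
from h import *; from plant import *
o=get_obs();print(o["qpos"]);print(rows(o,[.53,.181,.31],rot=toolR(40,np.radians(22))));print(rows(o,[.528,.187,.31],rot=toolR(40,np.radians(45))))
E
```

```text
time: 9.15
tool_pos: [0.5335, 0.1812, 0.3113]
ee_rot: [0.008, 0.941, -0.019, 0.338]
ft_force: [-1.3, -0.1, -6.3]
grip_width: 0.0146
[ 0.531741   -0.05326925  2.13271261 -0.69650029  0.56957912  2.64559831]
(array([-3.5,  0.4, -1.2]), array([ 15.6,   0.5, -18.7]))
(array([-5.2, -5.5, -2.7]), array([ 30.4,   0.5, -36.4]))
```

```bash
python3 -m inch '[[[-1,-1,0,0,2,0.1,-2.4],[-1,-2,0,0,4.5,0.2,-5.4],[-1,-3,0,-1,7.2,0.3,-8.6],[-1,-3,0,-1,10,0.4,-12],[-1,-3,0,-1,12.8,0.5,-15.3],[-1,-3,0,-1,15.6,0.5,-18.7],[-1,-3,0,-1,15.6,0.5,-18.7],[-1,-3,0,-1,15.6,0.5,-18.7]]]'
python3 - <<'E'
from h import *; from plant import *
o=get_obs();print(o["qpos"],o["joint_velocities"].round(2));print(rows(o,[.528,.187,.31],rot=toolR(40,np.radians(45))))
E
```

```text
time: 9.82
tool_pos: [0.5292, 0.1805, 0.3068]
ee_rot: [-0.064, 0.923, 0.181, 0.333]
ft_force: [-0.1, 0.0, -5.6]
grip_width: 0.0147
[ 0.29015119 -0.09677805  2.18390902  0.16638378  0.36926274  1.34050593] [-0.24 -0.01  0.01  1.05 -0.03 -1.44]
(array([ 3.1, -6.5, -1.6]), array([ 14.7,   0.4, -17.5]))
```

```bash
python3 -m inch '[[[-1,0,-1,0,2,0,-2.4],[-1,1,-2,-1,5,0.2,-6],[-1,2,-4,-1,8,0.3,-9.5],[-1,3,-6.5,-1.6,11,0.4,-13],[-1,3,-6.5,-1.6,13.5,0.4,-16],[-1,3,-6.5,-1.6,14.7,0.4,-17.5],[-1,3,-6.5,-1.6,14.7,0.4,-17.5],[-1,3,-6.5,-1.6,14.7,0.4,-17.5]]]'
python3 - <<'E'
from h import *; from plant import *
o=get_obs();print(o["qpos"],o["joint_velocities"].round(2),o["ft_force"],o["moment"])
rt=toolR(40,np.radians(45));print(rows(o,[.523+.0052,.182+.0052,.31],rot=rt),rows(o,[.523+.0052,.182+.0052,.232],rot=rt))
E
```

```text
time: 10.48
tool_pos: [0.5287, 0.1866, 0.3104]
ee_rot: [-0.13, 0.869, 0.357, 0.317]
ft_force: [-0.0, -0.3, -4.4]
grip_width: 0.0148
[ 0.08977287 -0.04174566  2.12898347  0.77153304  0.62737053  0.34033934] [ 0.02 -0.01  0.   -0.   -0.01  0.02] [-0.01203996 -0.33079552 -4.3877485 ] [-0.66283636  0.6130429   0.03075829]
(array([-0.2, -0.8,  0.3]), array([ 0.2, -0. , -0.3])) (array([-50.4,  -0.8,  60. ]), array([ 0.2, -0. , -0.3]))
```

The yaw is done and the joints are comfortable. I'll descend to about 20 mm above the pin and measure.

```bash
python3 -m inch '[[[-1,-8,0,9,0,0,0],[-1,-20,-0.8,24,0,0,0],[-1,-33,-0.8,39,0,0,0],[-1,-45,-0.8,54,0,0,0],[-1,-53,-0.8,63,0,0,0],[-1,-56,-0.8,67,0,0,0],[-1,-56,-0.8,67,0,0,0],[-1,-56,-0.8,67,0,0,0]]]'
python3 - <<'E'
from h import *; from plant import *
o=get_obs();print(o["ft_force"],o["qpos"],o["tool_pos"],rows(o,[.5282,.1872,.222],rot=toolR(40,np.radians(45))))
for n in("scene","top"):
    s=snapshot(n);np.savez(n+"8.npz",**s)
    crop(s,*((280,150,380,250) if n=="scene" else (195,190,295,290)),6,f"pics/{n}8.png")
    P=cloud(s);d=np.linalg.norm(P[...,:2]-np.array([.523,.181]),axis=-1)
    for a in(.095,.097,.099):
        q=P[(d<.05)&(abs(P[...,2]-a-.003)<.002)];print(n,a+.003,len(q),cv2.minEnclosingCircle((q[:,:2]*1000).astype(np.float32)))
E
```

```text
time: 11.15
tool_pos: [0.5283, 0.1887, 0.2242]
ee_rot: [-0.13, 0.868, 0.358, 0.317]
ft_force: [0.3, -0.2, -5.4]
grip_width: 0.0148
[ 0.26352809 -0.23596486 -5.41003956] [ 0.09385649  0.09637401  2.22305251  1.07477856  0.48364479 -0.01338103] [0.52828958 0.18872297 0.22421943] (array([-2.3,  1. ,  1. ]), array([ 0.1, -0.1, -0.1]))
scene 0.098 238 ((523.2364501953125, 178.29710388183594), 41.18446350097656)
scene 0.1 256 ((524.17333984375, 182.1332244873047), 42.63743591308594)
scene 0.10200000000000001 266 ((524.1177978515625, 182.46844482421875), 42.42247009277344)
top 0.098 0 ((0.0, 0.0), 0.0)
top 0.1 2 ((530.8980712890625, 223.91482543945312), 1.7020756006240845)
top 0.10200000000000001 3 ((529.5850219726562, 223.7757568359375), 2.85870361328125)
```

View pics/scene8.png

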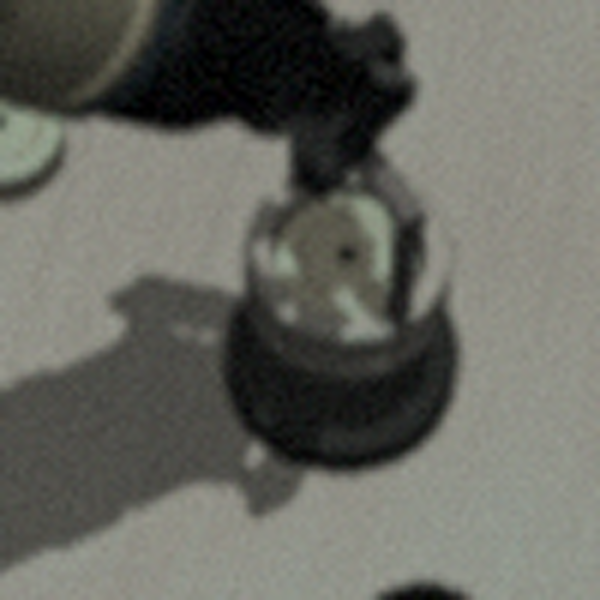

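View pics/top8.png

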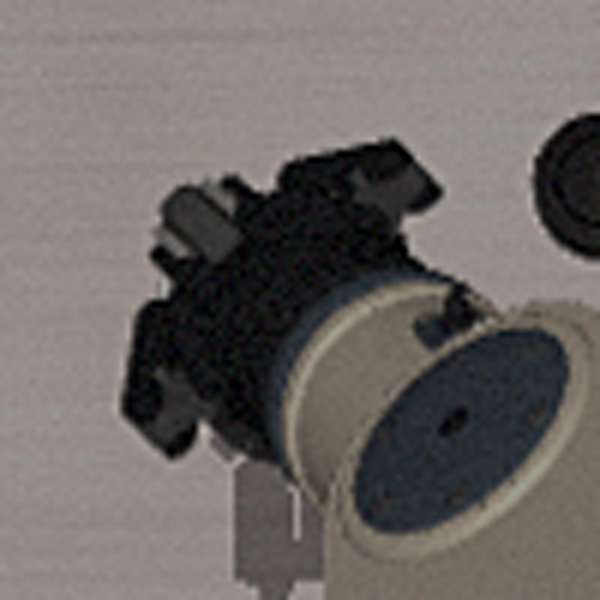

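The scene rim circle is centred at (524.1,182.4) with r = 42.4, while the post measured about (523.3,181.2) from the same camera. I'll shift by (-0.6,-1.3) mm and descend towards pin entry.

```bash
python3 - <<'E'
from h import *; from plant import *
o=get_obs();s=load("scene8.npz");print("adapter hole",plane(s,337.8,192,.100))
for z in(.2242,.206,.190,.177,.175): print(z,rows(o,[.5277,.1874,z],rot=toolR(40,np.radians(45))))
E
```

```text
adapter hole [0.52377998 0.18422737 0.1       ]
0.2242 (array([-2.3, -0. , -0.3]), array([ 0.2, -0.2, -0. ]))
0.206 (array([-14. ,  -0.1,  13.6]), array([ 0.2, -0.2, -0. ]))
0.19 (array([-24.4,  -0.1,  25.8]), array([ 0.2, -0.2, -0. ]))
0.177 (array([-32.7,  -0.1,  35.7]), array([ 0.2, -0.2, -0. ]))
0.175 (array([-34. ,  -0.1,  37.2]), array([ 0.2, -0.2, -0. ]))
```

```bash
python3 -m inch '[[[-1,-3,0,2,0,0,0],[-1,-7,0,6,0,0,0],[-1,-11,0,10,0,0,0],[-1,-14,0,13.6,0,0,0],[-1,-14,0,13.6,0,0,0],[-1,-14,0,13.6,0,0,0]]]'
python3 - <<'E'
from h import *; from plant import *
o=get_obs();print(o["ft_force"],o["tool_pos"],rows(o,[.5277,.1874,.206],rot=toolR(40,np.radians(45))))
s=snapshot("scene");np.savez("scene9.npz",**s);P=cloud(s);d=np.linalg.norm(P[...,:2]-np.array([.523,.181]),axis=-1)
for a in(.080,.082,.084,.086):
    q=P[(d<.05)&(abs(P[...,2]-a)<.002)];print(a,len(q),cv2.minEnclosingCircle((q[:,:2]*1000).astype(np.float32)))
E
```

```text
time: 11.75
tool_pos: [0.5277, 0.1871, 0.2057]
ee_rot: [-0.13, 0.868, 0.358, 0.318]
ft_force: [-1.0, 0.0, -4.9]
grip_width: 0.0145
[-9.91518798e-01  3.69974516e-03 -4.86670761e+00] [0.52772076 0.18712908 0.20571336] (array([ 0.3, -0.2, -0.1]), array([ 0.2, -0.2, -0.1]))
0.08 232 ((524.34130859375, 180.65159606933594), 42.623470306396484)
0.082 245 ((523.9269409179688, 181.1129913330078), 42.658935546875)
0.084 251 ((523.432861328125, 180.97157287597656), 42.56941223144531)
0.086 200 ((522.7897338867188, 180.8896026611328), 42.09263229370117)
```

The rim centre is (523.5,181.0) against the post at (523.3,181.2), so it's centred. Next, a slow descent.

```bash
python3 -m inch '[[[-1,-2,0,2.3,0,0,0],[-1,-4,0,4.6,0,0,0],[-1,-6,0,7,0,0,0],[-1,-8,0,9.4,0,0,0],[-1,-10,0,12,0,0,0],[-1,-10,0,12,0,0,0]]]'
python3 -m inch '[[[-1,-2,0,2.3,0,0,0],[-1,-4,0,4.6,0,0,0],[-1,-5.5,0,6.6,0,0,0],[-1,-7,0,8.3,0,0,0],[-1,-7,0,8.3,0,0,0]]]'
python3 - <<'E'
from h import *; from plant import *
o=get_obs();print(o["ft_force"],o["moment"],o["qpos"],rows(o,[.5277,.1874,.1765],rot=toolR(40,np.radians(45))))
E
```

```text
time: 12.3
tool_pos: [0.5275, 0.1872, 0.1892]
ee_rot: [-0.131, 0.868, 0.359, 0.318]
ft_force: [-1.1, 0.8, -4.2]
grip_width: 0.015
time: 12.72
tool_pos: [0.5276, 0.1872, 0.1786]
ee_rot: [-0.131, 0.868, 0.359, 0.318]
ft_force: [-0.7, 1.1, -5.0]
grip_width: 0.0146
[-0.73720589  1.12345213 -4.98899571] [-0.59329371  0.48262316  0.03944249] [ 0.08935684  0.18708333  2.26279312  1.32254702  0.43904087 -0.29341514] (array([-1.2, -0.1,  1.7]), array([ 0.1, -0.2, -0.1]))
```

```bash
python3 -m inch '[[[-1,-0.6,0,0.8,0,0,0],[-1,-1,0,1.2,0,0,0],[-1,-1.3,0,1.5,0,0,0],[-1,-1.3,0,1.5,0,0,0],[-1,-1.3,0,1.5,0,0,0]]]'
python3 -m inch '[[[-1,-0.4,0,0.5,0,0,0],[-1,-0.7,0,0.8,0,0,0],[-1,-0.7,0,0.8,0,0,0],[-1,-0.7,0,0.8,0,0,0]]]'
```

```text
time: 13.13
tool_pos: [0.5279, 0.1873, 0.1772]
ee_rot: [-0.131, 0.868, 0.359, 0.318]
ft_force: [0.7, -0.5, -4.7]
grip_width: 0.0148
time: 13.47
tool_pos: [0.5282, 0.1874, 0.1765]
ee_rot: [-0.131, 0.868, 0.359, 0.319]
ft_force: [0.9, 0.3, 0.3]
grip_width: 0.0151
```

```bash
python3 -m inch '[[[-1,-0.3,0,0.4,0,0,0],[-1,-0.3,0,0.4,0,0,0],[-1,-0.3,0,0.4,0,0,0]]]'
python3 - <<'E'
from h import *; from plant import *
o=get_obs();print(o["ft_force"],o["moment"],o["tool_pos"])
s=snapshot("scene");np.savez("scene10.npz",**s);crop(s,280,150,380,250,6,"pics/scene10.png");P=cloud(s);d=np.linalg.norm(P[...,:2]-np.array([.523,.181]),axis=-1)
for a in(.052,.054,.056,.058):
    q=P[(d<.05)&(abs(P[...,2]-a)<.002)];print(a,len(q),cv2.minEnclosingCircle((q[:,:2]*1000).astype(np.float32)))
q=P[d<.028];h,e=np.histogram(q[:,2],bins=20,range=(.045,.085));print(list(zip(e.round(3).tolist(),h.tolist())))
q=P[(d<.045)&(d>.034)];h,e=np.histogram(q[:,2],bins=20,range=(.045,.085));print(list(zip(e.round(3).tolist(),h.tolist())))
E
```

```text
time: 13.72
tool_pos: [0.5284, 0.1875, 0.1765]
ee_rot: [-0.131, 0.868, 0.359, 0.319]
ft_force: [-1.1, -0.4, 4.3]
grip_width: 0.015
[-1.11515388 -0.42316809  4.26820148] [-0.13831289  0.43222906  0.0913306 ] [0.52844922 0.187503   0.17646286]
0.052 74 ((523.5140380859375, 182.22116088867188), 42.549007415771484)
0.054 118 ((524.0527954101562, 181.10272216796875), 42.54405975341797)
0.056 164 ((523.7759399414062, 180.7621307373047), 42.364288330078125)
0.058 144 ((523.8148803710938, 181.05447387695312), 42.08787536621094)
[(0.045, 0), (0.047, 0), (0.049, 0), (0.051, 3), (0.053, 2), (0.055, 1), (0.057, 2), (0.059, 6), (0.061, 21), (0.063, 43), (0.065, 71), (0.067, 59), (0.069, 51), (0.071, 14), (0.073, 3), (0.075, 0), (0.077, 0), (0.079, 0), (0.081, 0), (0.083, 0)]
[(0.045, 8), (0.047, 14), (0.049, 15), (0.051, 27), (0.053, 43), (0.055, 63), (0.057, 59), (0.059, 19), (0.061, 7), (0.063, 1), (0.065, 1), (0.067, 0), (0.069, 4), (0.071, 1), (0.073, 3), (0.075, 1), (0.077, 3), (0.079, 2), (0.081, 1), (0.083, 1)]
```

View pics/scene10.png

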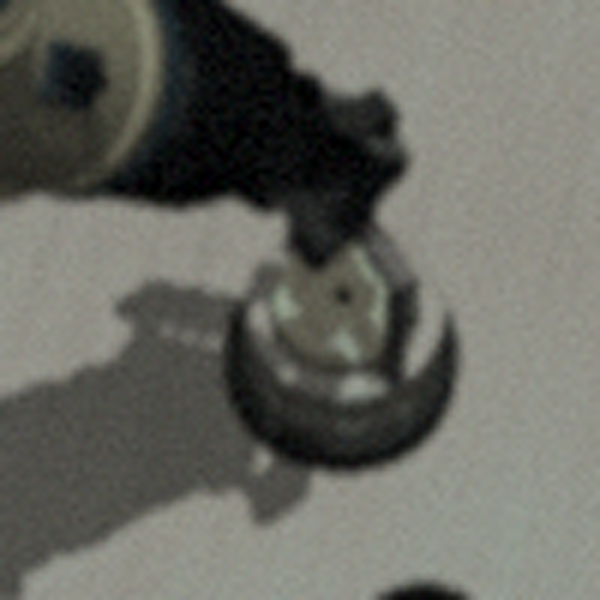

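The nest is seated: rim at 56 mm, adapter top at about 67 mm (68 expected), and the weight is off the wrist. I'll ease the preload, then release.

```bash
python3 -m inch '[[[-1,0.3,0,-0.4,0,0,0],[-0.6,0.3,0,-0.4,0,0,0],[-0.4,0.3,0,-0.4,0,0,0],[-0.2,0.3,0,-0.4,0,0,0],[0.1,0.3,0,-0.4,0,0,0],[0.1,0.3,0,-0.4,0,0,0],[0.1,0.3,0,-0.4,0,0,0]]]' 20
python3 - <<'E'
from h import *; from plant import *
o=get_obs();print(o["ft_force"],o["qpos"])
for n in("scene","top"):
    s=snapshot(n);crop(s,*((280,150,380,250) if n=="scene" else (195,190,295,290)),6,f"pics/{n}11.png")
E
```

```text
time: 14.35
tool_pos: [0.5278, 0.1873, 0.176]
ee_rot: [-0.131, 0.868, 0.359, 0.318]
ft_force: [-0.3, -0.3, -0.1]
grip_width: 0.0471
[-0.30588967 -0.25224799 -0.14754298] [ 0.0893044   0.19279815  2.26461073  1.33947498  0.43722042 -0.31215212]
```

View pics/top11.png

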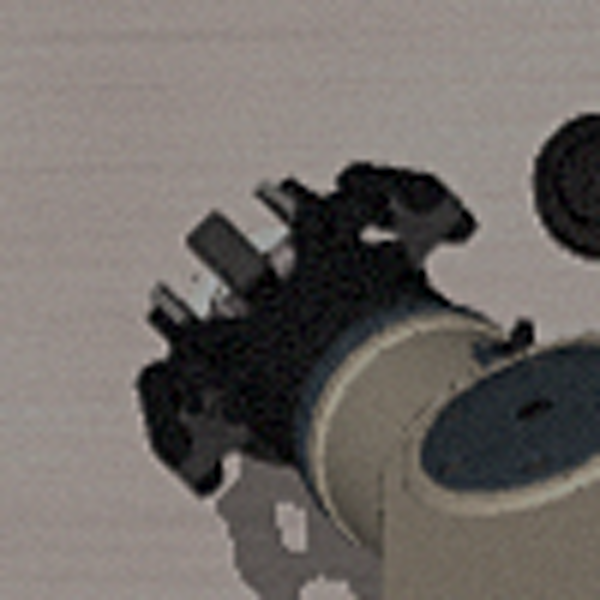

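View pics/scene11.png

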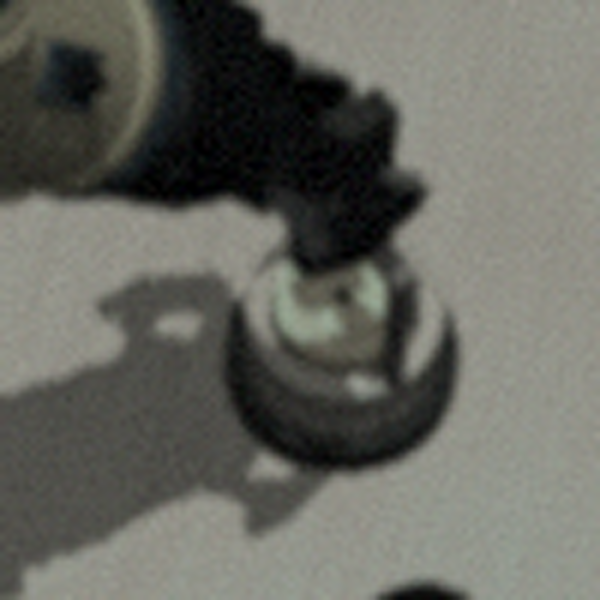

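The tab at top crop (225,250) stands midway between the opened fingers, clear on both sides. I'll retract along -z.

```bash
python3 -m inch '[[[0.1,0,0,-10,0,0,0],[0.1,0,0,-25,0,0,0],[0.1,0,0,-45,0,0,0],[0.1,0,0,-70,0,0,0],[0.1,0,0,-95,0,0,0],[0.1,0,0,-115,0,0,0],[0.1,0,0,-120,0,0,0],[0.1,0,0,-120,0,0,0]]]'
python3 -m inch '[[[0.1,30,0,-10,0,0,0],[0.1,60,0,-30,0,0,0],[0.1,80,0,-50,0,0,0],[0.1,80,0,-50,0,0,0],[0.1,80,0,-50,0,0,0]]]'
python3 - <<'E'
from h import *; from plant import *
o=get_obs();print(o["ft_force"],o["qpos"])
for n in("scene","top"):
    s=snapshot(n);np.savez(n+"12.npz",**s);cv2.imwrite(f"pics/{n}12.png",s["img"][:,:,::-1])
s=load("scene12.npz");crop(s,280,150,380,250,6,"pics/s12c.png");P=cloud(s);d=np.linalg.norm(P[...,:2]-np.array([.523,.181]),axis=-1)
q=P[d<.022];print(np.median(q[(q[:,2]>.05)&(q[:,2]<.08)][:,2]))
q=P[(d<.05)&(abs(P[...,2]-.056)<.003)];print(cv2.minEnclosingCircle((q[:,:2]*1000).astype(np.float32)),np.median(q[:,2]))
q=P[(d<.06)&(P[...,2]>.185)];print("tab",len(q),q.mean(0),q[:,2].max())
E
```

```text
time: 15.12
tool_pos: [0.4732, 0.1322, 0.269]
ee_rot: [-0.13, 0.867, 0.358, 0.32]
ft_force: [0.2, 0.7, -0.2]
grip_width: 0.047
time: 15.53
tool_pos: [0.494, 0.154, 0.3582]
ee_rot: [-0.131, 0.867, 0.359, 0.319]
ft_force: [-0.1, -0.3, 0.5]
grip_width: 0.0472
[-0.10753672 -0.2547652   0.52867624] [-3.92983881e-04 -1.68899889e-01  2.12670044e+00  7.08461545e-01
  7.76869802e-01  3.70165187e-01]
0.06770332408457924
((524.040283203125, 180.97198486328125), 42.587589263916016) 0.055907288984439196
tab 275 [0.50702734 0.16589175 0.28657347] 0.39106423820940994
```

View pics/scene12.png

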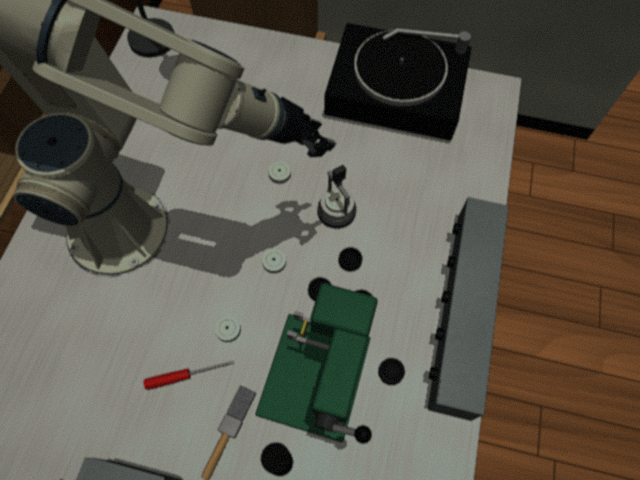

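View pics/s12c.png

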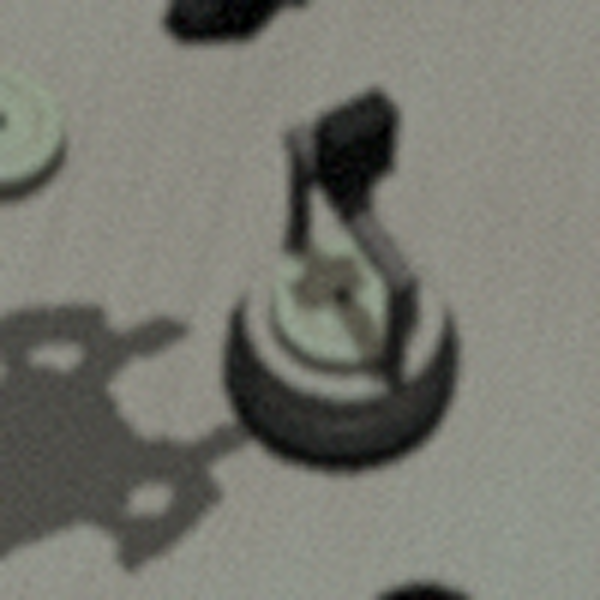

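View pics/top12.png

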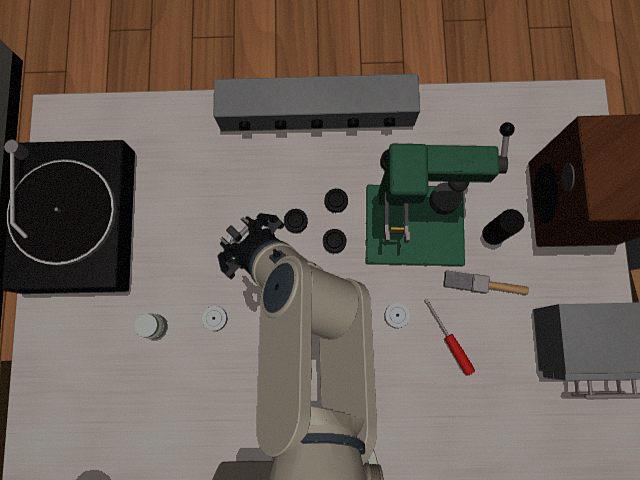

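The nest stands upright on the post at scene (337,208), with the adapter raised at 67.7 mm and the rim at 56 mm. The keeper is shut, the bystanders are at their original pixels and the hand is clear, so I'm handing in.

```bash
python3 -c "
from plant import *
print(close_job())"
```

```text
the job is handed in; nothing more can be done
None
```

The nest now stands upright on the arbor post, all the way down on its base, and the pin has poked the white adapter up out of its recess. I handed the job in; it gives no verdict.

**What I did:** I gripped the tab at a 40° tilt and raised the bar about 2 mm. I then pushed it back 15.5 mm to open the keeper, lifted it about 35 mm and brought it forward off the hook. I carried it over the post, lowered it until its weight came off the wrist, and only then let go and backed away. The robot's clock read 15.5 s at the last move, against the 54 s limit.

**Last checks, after letting go:**

| Check | Measured | Expected |
|---|---|---|
| Nest rim height | 55.9 mm | 56 mm |
| Adapter top height | 67.7 mm | 68 mm |
| Cup centre | (524.0, 181.0) mm | post centre (about 523, 181.5) mm |

- **Rest of the bench:** The keeper had sprung shut, and the spares, roller, jar, brush and driver looked unmoved. One spare was hidden by the arm in the top picture but visible in the scene picture. I judged this by eye and did not measure positions again.
- **Forces:** The highest wrist reading I saw was about 7 N.

**What went wrong:** On the first descent joint 6 came to 3.017 rad against its 3.02 limit. The arm stopped short, with the nest still well above the pin. I raised it, turned the nest about 47° about the vertical and came down again.

**What failed to measure:** My final check of the tab's position picked up the gripper as well, so I did not use it. I judged the nest upright at the end from the pictures and the rim.

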